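# Close the filter pot with its wing-nut cover

### The job

The filter pot on the desk stands open. Take the larger of the two covers, lower it over the pot's centre stud so that its forked ears straddle the two guide posts and it lies flat on the rim, and only then turn its wing nut clockwise until it is snug, about 80 degrees round. Let go and leave the smaller cover where it lies.

Things in the scene. Friction and masses are not known exactly. Their poses are not given: they have to be found in the camera images.
- cover: larger cover, 0.23 kg: steel disc 84 mm across, 6 thick; forked ears along its x axis, 120 over both, gaps 20 wide, open-ended; same after half a turn. Origin: centre of underside. Bore 18 wide runs up into its captive dark wing nut (the handle): hub 30 across at 6-18 mm above the underside, over it two flat upright wings in line, 52 long, 11 thick, at 18-46 mm. It lies on the desk
- wing_nut (a joint): turn of the larger cover's nut on that cover, rad: 0 = wings in line with the ears (cover's x), growing clockwise from above (wing yaw = cover yaw minus this value). Starts loose at 0 to 0.2; end stop 1.4 = snug. Even friction 0.03 N m, stays where left; it turns without rising or sinking
- filter_pot: open grey pot fixed to the desk, 80 mm across, rim 45 high; white pleats inside, short pipe at +y. Origin: centre of underside. Centre stud 8 thick, tapered, top at 59; round-topped guide posts 8 thick at 52 either side along its x, tops at 59, on brackets out to 59. Seated cover: underside on the rim, centre on the stud (5 mm play), an ear round each post (6 mm play), either way round
- small_cover: smaller cover, not wanted: same form, disc 59 mm across, 84 over the ears, smaller dark wing nut; it lies on the desk and stays there. Origin: centre of the underside
Not all that is in view belongs to the job. Leave any green look-alike of the cover alone.

How it is judged:
On the way, in this order (a step that is already met when the one before it is completed fails the run):
1. the larger cover lies flat on the pot's rim over the stud, its nut still loose (z of cover in the frame of filter_pot below 0.049 m and horizontal distance between cover and filter_pot below 0.012 m and angle between cover's own z axis and vertical below 0.1 rad and value of joint wing_nut below 0.6 rad), for 0.2 s.
2. the wing nut is turned clockwise until snug (value of joint wing_nut above 1.1 rad), for 0.2 s.
At the end, for the whole second after the job is handed in: Larger cover flat and still on the rim (height within 4 mm, centre within 12 mm of the stud, tilt under 0.1 rad), ears along the pot's x within 12 degrees either way round, its nut past 1.1 rad (end stop 1.4); smaller cover within 40 mm of where it lay (z of cover in the frame of filter_pot between 0.04 and 0.049 m and horizontal distance between cover and filter_pot below 0.012 m and angle between cover's own z axis and vertical below 0.1 rad and angle between the x axis of cover and the x axis of filter_pot, either way round below 0.21 rad and value of joint wing_nut above 1.1 rad and linear speed of cover below 0.02 m/s and distance of small_cover from where it was at the start of the episode below 0.04 m); the robot touches nothing.
It fails at once if the wing nut is turned past 0.7 rad while the cover is more than 12 mm above the rim or away from the stud (value of joint wing_nut above 0.7 rad and (z of cover in the frame of filter_pot above 0.057 m or horizontal distance between cover and filter_pot above 0.03 m)).
It fails at once if the smaller cover is moved by more than 40 mm (distance of small_cover from where it was at the start of the episode above 0.04 m).
It also fails if it takes over 35 s, if anything falls off the work surface, if the arm or the gripper's body presses on something with over 40 N, if the wrist force passes 120 N, or if a joint passes its speed limit or range.

### The arm

A 6-joint arm with a two-finger parallel gripper is mounted at the origin on a cart in front of the work surface, level with it; the furniture and walls round the work are solid. World frame = base frame: x ahead of the robot, y to its left, z up, the work surface at z = 0. Lengths are in m, angles in rad, forces in N, time in s.
With the tool pointing down it reaches from about 0.25 to 0.725 m from the base axis. Payload 4 kg.
Tool frame: the origin (TCP) lies between the finger pads; the fingertips stand 22 mm ahead of it and the grasp point (between the pads) lies 3 mm ahead of it; z points along the fingers, x is the direction in which the jaws open and shut, and the axes are right-handed (so a half turn about z gives the same grasp; the last joint's range is limited). The gripper opens to 85 mm and grips with 20 to 120 N. Pads are 22 mm wide; open, the fingers measure 114 mm over their backs; the gripper's body (76 mm by 85 mm) begins 54 mm behind the grasp point. The pads swing forward as they close: fully open they stand 13 mm farther back than shut.
Start: joints at [1.199, 0.241, 0.005, 1.335, 0, 1.571], TCP at [0.182, 0.466, 0.253] pointing down, gripper open.
Joint ranges: [-2.72, 2.72], [-1.05, 1.87], [-1.09, 1.28], [-1.99, 2.15], [-1.42, 1.44], [-3.14, 3.14]. Speed limits (rad/s): [2.79, 2.79, 3.14, 3.14, 3.14, 3.14].

### API

Orientations are given as a unit quaternion [x, y, z, w].
In Python, from workcell import bot gives the robot as it stands.
- The arm moves only by the shell command python3 -m jog 'ROWS'. ROWS is JSON, a list of rows, each an object with "claw": the closure, from -1 (fully open) to 1 (shut), so that 0 is half open; "delta_pos": the shift along the world's x, y, z normalised to -1 to 1, where 1 is 250 mm, a list of three; "roll": the turn about the world's z normalised to -1 to 1, where 1 is pi rad. In form: [{"claw": claw, "delta_pos": [tx, ty, tz], "roll": roll}, ...]. A call has 1 to 5 rows; each row is the pose to reach, as a shift and turn from the pose measured when the call began, turning the shorter way round; what a row does not reach only later rows make up. A row lasts 1/12 s, in which the tool goes at most 41.7 mm and 7.16 degrees, less where a joint would pass 70% of its speed; a pose out of reach is approached as far as the arm can. A call with a number of a shift or a turn outside -1 to 1 is refused whole. A call with a gripper value outside its range is refused whole. The fingers move at their own pace and stop on an object; the grip force is fixed at half the most. Time passes only in rows, so rows that repeat a pose let the fingers close. It gives the time, the measured TCP pose, the force and the opening at its end, in the units of the state.
- bot.get_obs(): the state, without advancing time (a new reading comes with each control period).
- bot.camera(name): name is "side" or "top"; returns a dict with "frame" (480x640x3 uint8, red, green, blue), "camera_matrix" (3x3 intrinsics, pixels), "k1" (the pictures are not rectified: a ray, as slopes to the right and down, at radius r is drawn at 1 + k1 r^2 times it, then the intrinsics apply), "R" (3x3) and "t" (3): a world point X has camera coordinates R X + t. Camera axes: x right, y down, z forward; pixel columns grow to the right and rows downward; lengths in m; the calibration is good to about 2 mm. A picture is of the moment at which its call begins. There is no depth.
- bot.job_done(): hands the job in, once; it reports no verdict.
Trained networks look in the newest picture that a camera, given by its name, has taken for a name from the list of things; names that differ only in an ending like _2 or _b are one class to them, and where a whole thing is asked for, a point or a joint stands for the part that bears it (a point fixed in the world has none). Each returns a list of dicts, best first, with "confidence" (0 to 1); they miss things now and then, are a little off and sometimes report something else, mostly with a low value. They report only what shows in the picture. A call takes as long as a camera call. They do not tell look-alikes from the thing itself.
- bot.masks_of(camera, name): "pixels" (480x640 bool, what is visible of it) and "bbox" ([centre column, centre row, width, height] in pixels, round what is visible of it).
- bot.pinpoint(camera, name): "location" ([column, row] in pixels: a listed point, or the origin of a listed thing).
The state is a dict: "clock": time; "joint_pos": joint angles; "joint_vel": joint speeds; "tau": joint torques, N m; "eef_pos": TCP position; "tool_rot": TCP orientation; "ft_force": force on the tool from outside, world axes, zero at the start; "ft_torque": the same for the moment, N m; "grip_width": finger opening in m.
Only numpy, scipy, OpenCV 4.12 (cv2) and the standard library are available. Lean on these libraries where they do the work, as an engineer would, in place of code of your own. Each camera call takes 0.05 s, during which the arm holds its last target.

## Working session

There is one attempt and no reset: what is moved stays moved. The work goes in short steps, Python scripts to look and compute and a shell command to move; the robot and the scene stay as the last step left them, time stands still between calls to the robot, and variables do not carry over. Pictures are saved under pics/ and viewed, and the job is handed in when it is done.

```bash
mkdir -p pics; ls
cat > h.py <<'E'
import numpy as np,cv2
from workcell import bot
def cam(n,f=None):
    c=bot.camera(n)
    if f: cv2.imwrite('pics/'+f,cv2.cvtColor(c['frame'],cv2.COLOR_RGB2BGR))
    return c
def ray(c,uv):
    K=np.array(c['camera_matrix']);d=np.array([[c['k1']]])
    k=c['k1']
    p=cv2.undistortPoints(np.array([[uv]],float),K,np.array([k,0,0,0.]))[0,0]
    R=np.array(c['R']);t=np.array(c['t'])
    return -R.T@t, R.T@np.array([p[0],p[1],1.])
def onz(c,uv,z):
    o,d=ray(c,uv); return o+d*(z-o[2])/d[2]
def proj(c,X):
    K=np.array(c['camera_matrix']);R=np.array(c['R'])
    return cv2.projectPoints(np.array(X,float).reshape(-1,1,3),cv2.Rodrigues(R)[0],np.array(c['t'],float),K,np.array([c['k1'],0,0,0.]))[0].reshape(-1,2)
E
python3 - <<'E'
from h import *
np.set_printoptions(precision=4,suppress=True)
for n in ['top','side']:
    c=cam(n,n+'0.png'); print(n,-np.array(c['R']).T@c['t'],c['k1'])
    for o in ['cover','small_cover','filter_pot','wing_nut']:
        for r in bot.pinpoint(n,o)[:3]: print(o,'pt',r['confidence'],r['location'],onz(c,r['location'],0.0))
        for r in bot.masks_of(n,o)[:3]: print(o,'mask',r['confidence'],r['bbox'])
print(bot.get_obs())
E
```

```text
pics
top [ 0.4531 -0.3613  0.8767] -0.12800601150746962
cover pt 0.92 [345.5, 171.0] [ 0.6581 -0.3799  0.    ]
cover pt 0.82 [260.6, 192.8] [ 0.6167 -0.2348  0.    ]
cover mask 0.94 [347.4, 172.9, 69.9, 50.5]
cover mask 0.64 [261.2, 194.8, 50.2, 68.3]
small_cover pt 0.87 [395.8, 243.1] [ 0.5355 -0.468   0.    ]
small_cover mask 0.94 [397.1, 245.1, 41.0, 45.1]
filter_pot pt 0.6 [260.0, 289.9] [ 0.4504 -0.24    0.    ]
filter_pot mask 0.88 [255.8, 288.0, 64.9, 70.2]Traceback (most recent call last):
  File "<stdin>", line 6, in <module>
ValueError: it knows: cover, filter_pot, small_cover
```

Run:
```python
from h import *
np.set_printoptions(precision=4,suppress=True)
for n in ['side']:
    c=cam(n,n+'0.png'); print(n,-np.array(c['R']).T@c['t'],c['k1'])
    for o in ['cover','small_cover','filter_pot']:
        for r in bot.pinpoint(n,o)[:3]: print(o,'pt',r['confidence'],r['location'],onz(c,r['location'],0.0))
        for r in bot.masks_of(n,o)[:3]: print(o,'mask',r['confidence'],r['bbox'])
print(bot.get_obs())
im=cv2.imread('pics/top0.png')[110:360,180:460]
cv2.imwrite('pics/top0c.png',cv2.resize(im,None,fx=2.4,fy=2.4,interpolation=cv2.INTER_CUBIC)[:600,:800])
```

```text
side [ 0.4627 -0.9926  0.5948] -0.16715444835187865
cover pt 0.91 [391.4, 271.9] [ 0.6581 -0.3799  0.    ]
cover pt 0.67 [349.3, 221.3] [ 0.6153 -0.2385  0.    ]
cover mask 0.7 [347.8, 218.8, 67.0, 39.3]
cover mask 0.62 [392.4, 272.0, 53.4, 58.0]
small_cover pt 0.87 [323.8, 320.5] [ 0.5354 -0.466   0.    ]
small_cover mask 0.72 [324.5, 320.1, 59.7, 41.2]
filter_pot mask 0.84 [259.9, 224.4, 70.1, 48.2]
{'clock': 0.7, 'joint_pos': array([1.199 , 0.2406, 0.005 , 1.3352, 0.    , 1.5708]), 'joint_vel': array([ 0.0001, -0.0019,  0.0007,  0.0022, -0.0001, -0.0002]), 'tau': array([  0.0005, -37.2079,  25.2642,   0.0008,   0.0002,  -0.    ]), 'eef_pos': array([0.1817, 0.4658, 0.2533]), 'tool_rot': array([ 0.8256,  0.5642,  0.    , -0.    ]), 'ft_force': array([-0.1471, -0.1401,  0.2089]), 'ft_torque': array([-0.0229, -0.0023,  0.0198]), 'grip_width': 0.08539072884457319}
```

View pics/top0.png

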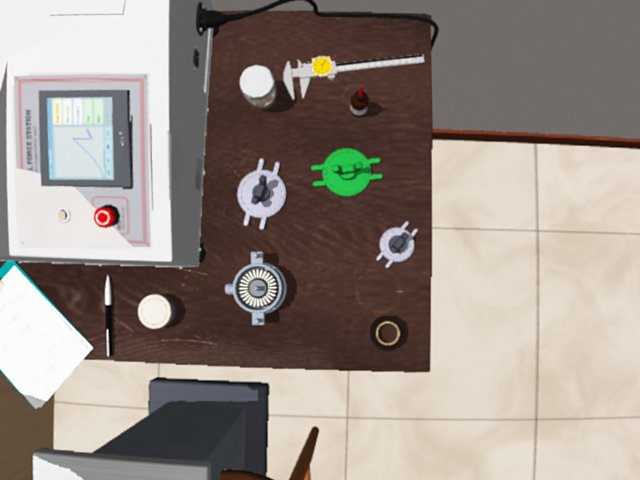

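View pics/top0c.png

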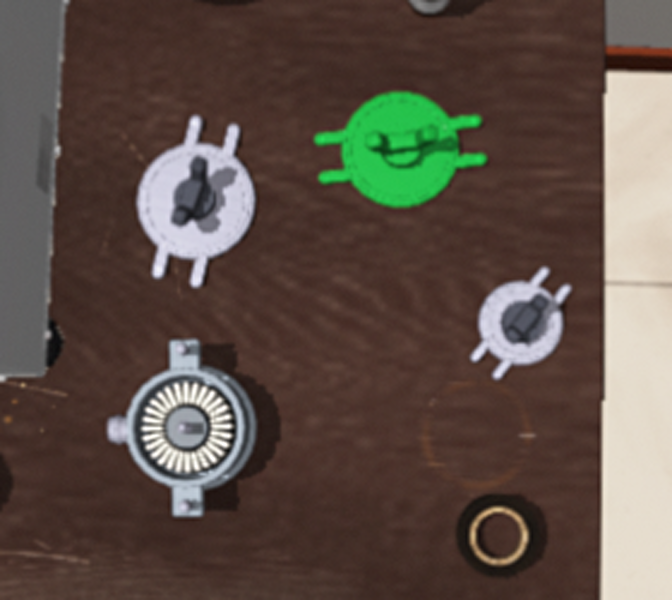

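View pics/side0.png

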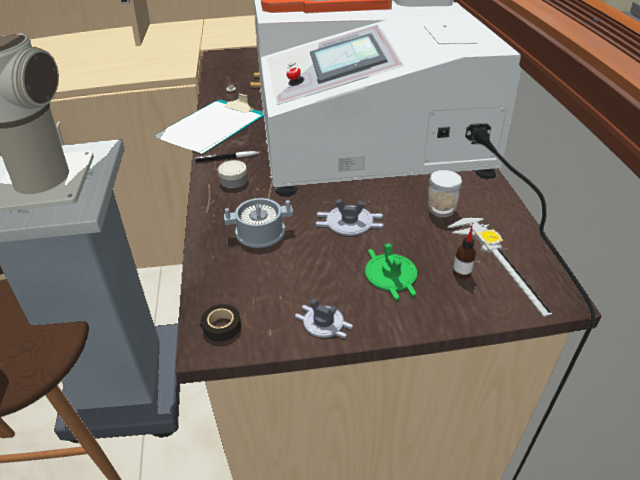

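```bash
cat > fit.py <<'E'
from h import *
from scipy.optimize import minimize
S=4
def circ(r,z,c=(0,0)):
    a=np.linspace(0,2*np.pi,48,endpoint=False); return np.c_[c[0]+r*np.cos(a),c[1]+r*np.sin(a),np.full(48,z)]
def box(x0,x1,y0,y1,z0,z1): return np.array([[x,y,z] for x in(x0,x1) for y in (y0,y1) for z in (z0,z1)])
def cover_parts(a):
    P=[np.r_[circ(.042,0),circ(.042,.006)],np.r_[circ(.015,.006),circ(.015,.018)]]
    for sx in(1,-1):
        for sy in(1,-1): P.append(box(sx*.03,sx*.06,sy*.010,sy*.0155,0,.006))
    w=box(-.026,.026,-.0055,.0055,.018,.046); c,s=np.cos(-a),np.sin(-a)
    for q in (box(-.026,-.006,-.0055,.0055,.018,.046),box(.006,.026,-.0055,.0055,.018,.046)):
        q=q.copy(); q[:,:2]=q[:,:2]@np.array([[c,s],[-s,c]]); P.append(q)
    return P
def pot_parts():
    P=[np.r_[circ(.04,0),circ(.04,.045)]]
    for s in(1,-1): P+= [np.r_[circ(.004,.04,(s*.052,0)),circ(.003,.059,(s*.052,0))],box(s*.038,s*.059,-.009,.009,.035,.044)]
    P.append(box(-.008,.008,.03,.058,.01,.026))
    return P
def place(P,x,y,yaw,z=0):
    c,s=np.cos(yaw),np.sin(yaw);R=np.array([[c,-s,0],[s,c,0],[0,0,1]])
    return [p@R.T+[x,y,z] for p in P]
def sil(cm,P):
    m=np.zeros((480,640),np.float32); 
    u=np.concatenate([proj(cm,p) for p in P]); x0,y0=np.floor(u.min(0)).astype(int)-6; x1,y1=np.ceil(u.max(0)).astype(int)+6
    b=np.zeros(((y1-y0)*S,(x1-x0)*S),np.uint8)
    for p in P:
        h=cv2.convexHull(((proj(cm,p)+.5-[x0,y0])*S*16).astype(np.int32))
        cv2.fillConvexPoly(b,h,255,shift=4)
    d=cv2.resize(b,(x1-x0,y1-y0),interpolation=cv2.INTER_AREA)/255.
    m[y0:y1,x0:x1]=d; return m
def iou(cm,M,P):
    m=sil(cm,P); return np.minimum(m,M).sum()/np.maximum(m,M).sum()
E
python3 - <<'E'
from fit import *
np.set_printoptions(precision=4,suppress=True)
C={};M={}
for n in['top','side']:
    C[n]=cam(n)
    for o,g in [('cover',(.616,-.237,.01)),('filter_pot',(.45,-.24,.02))]:
        g=proj(C[n],[g])[0]
        r=min(bot.masks_of(n,o),key=lambda r:np.hypot(*(np.array(r['bbox'][:2])-g)))
        M[n,o]=r['pixels'].astype(np.float32); print(n,o,r['bbox'],r['pixels'].sum())
for cams in (['top'],['side'],['top','side']):
    f=lambda p:-sum(iou(C[n],M[n,'cover'],place(cover_parts(p[3]*10),p[0],p[1],p[2]*10)) for n in cams)
    best=min((minimize(f,[.616,-.237,y0/10,.01],method='Nelder-Mead',options=dict(initial_simplex=np.array([[.616,-.237,y0/10,.01]]+[np.array([.616,-.237,y0/10,.01])+d for d in np.diag([.006,.006,.02,.01])]),xatol=1e-5,fatol=1e-5)) for y0 in (-.2,.1)),key=lambda r:r.fun)
    print('cover',cams,best.x*[1,1,10,10],best.fun)
    g=lambda p:-sum(iou(C[n],M[n,'filter_pot'],place(pot_parts(),p[0],p[1],p[2]*10)) for n in cams)
    x0=np.array([.452,-.24,0]);b2=minimize(g,x0,method='Nelder-Mead',options=dict(initial_simplex=np.r_[[x0],x0+np.diag([.008,.008,.02])],xatol=1e-5,fatol=1e-5))
    print('pot',cams,b2.x*[1,1,10],b2.fun)
p=best.x;q=b2.x
for n in C:
    im=cv2.cvtColor(C[n]['frame'],cv2.COLOR_RGB2BGR)
    ctr=proj(C[n],[.53,-.25,0])[0].astype(int); a,b=ctr[0]-100,ctr[1]-75; k=8
    im=cv2.resize(im[b:b+150,a:a+200],None,fx=4,fy=4,interpolation=cv2.INTER_CUBIC)
    for P in (place(cover_parts(p[3]*10),p[0],p[1],p[2]*10),place(pot_parts(),q[0],q[1],q[2]*10)):
        for x in P:
            h=cv2.convexHull(((proj(C[n],x)-[a,b]+.5)*4).astype(np.int32)); cv2.polylines(im,[h],True,(0,0,255))
    cv2.imwrite(f'pics/ov_{n}.png',im)
# box corners rough
print('box base corner',onz(C['top'],(202,263),0), 'table right edge',onz(C['top'],(430,250),0))
for z in(.15,.2,.25,.3): print(z,onz(C['top'],(168,262),z),onz(C['side'],(515,62),z),onz(C['side'],(268,75),z))
E
```

```text
top cover [260.9, 192.1, 47.2, 69.1] 2070
top filter_pot [258.6, 287.3, 65.9, 70.0] 2553
side cover [349.9, 219.8, 67.5, 39.1] 1369
side filter_pot [258.5, 223.2, 70.3, 47.9] 2342
cover ['top'] [ 0.6155 -0.236  -0.2075  0.1552] -0.9289305210113525
pot ['top'] [ 0.4545 -0.2416  0.0599] -0.9265598654747009
cover ['side'] [ 0.6145 -0.2387 -0.2054  0.0068] -0.846336841583252
pot ['side'] [ 0.4547 -0.2445  0.0619] -0.9393816590309143
cover ['top', 'side'] [ 0.6152 -0.2366 -0.2099  0.1239] -1.7558906078338623
pot ['top', 'side'] [ 0.4547 -0.243   0.0639] -1.8532512187957764
box base corner [ 0.4932 -0.1385  0.    ] table right edge [ 0.5251 -0.5264  0.    ]
0.15 [ 0.4864 -0.1271  0.15  ] [1.0613 0.0987 0.15  ] [0.5003 0.0937 0.15  ]
0.2 [ 0.4841 -0.1432  0.2   ] [ 0.994 -0.024  0.2  ] [ 0.4961 -0.0284  0.2   ]
0.25 [ 0.4818 -0.1594  0.25  ] [ 0.9267 -0.1466  0.25  ] [ 0.4919 -0.1505  0.25  ]
0.3 [ 0.4795 -0.1755  0.3   ] [ 0.8594 -0.2693  0.3   ] [ 0.4876 -0.2726  0.3   ]
```

View pics/ov_top.png

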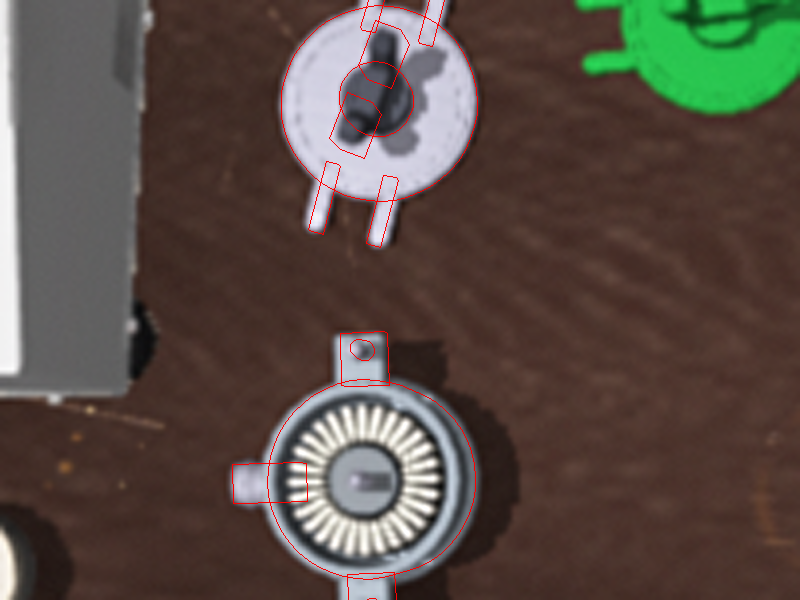

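View pics/ov_side.png

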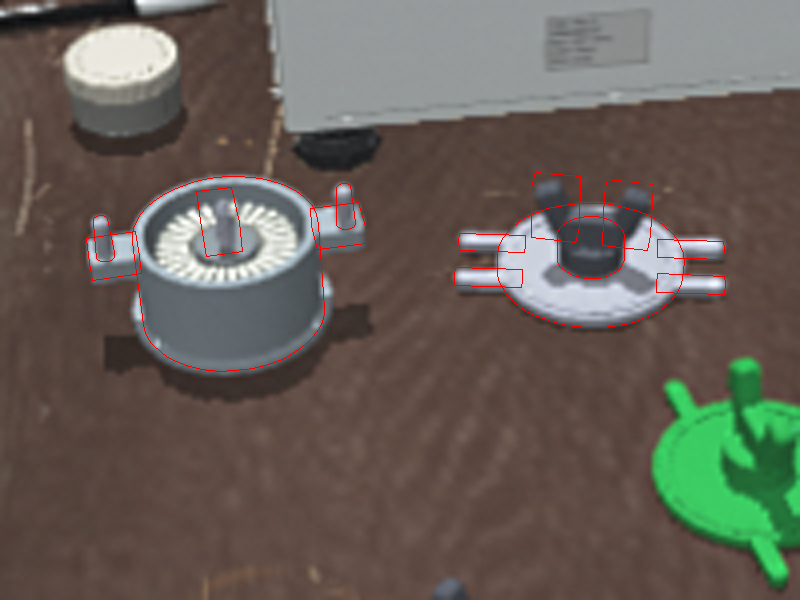

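The larger cover is the white disc at (261,194) in the top picture and (349,220) in the side one. The overlays fit, giving cover ≈ (0.615, -0.237), yaw -0.21. The pot is at ≈ (0.455, -0.243), yaw 0.06. The wings point at about -0.37. I'll go round the instrument box to reach them.

```bash
python3 -m jog '[{"claw":-1,"delta_pos":[0.36,-0.73,0.1],"roll":0},{"claw":-1,"delta_pos":[0.36,-0.73,0.1],"roll":0},{"claw":-1,"delta_pos":[0.36,-0.73,0.1],"roll":0},{"claw":-1,"delta_pos":[0.36,-0.73,0.1],"roll":0},{"claw":-1,"delta_pos":[0.36,-0.73,0.1],"roll":0}]'
```

```text
clock: 1.42
eef_pos: [0.272, 0.2815, 0.2787]
tool_rot: [0.825, 0.565, 0.0, 0.0]
ft_force: [1.7, -0.3, 0.2]
grip_width: 0.0851
```

```bash
python3 -m jog '[{"claw":-1,"delta_pos":[0.3,-0.76,0],"roll":0},{"claw":-1,"delta_pos":[0.3,-0.76,0],"roll":0},{"claw":-1,"delta_pos":[0.3,-0.76,0],"roll":0},{"claw":-1,"delta_pos":[0.3,-0.76,0],"roll":0},{"claw":-1,"delta_pos":[0.3,-0.76,0],"roll":0}]'; python3 -m jog '[{"claw":-1,"delta_pos":[0.1,-0.8,0],"roll":0},{"claw":-1,"delta_pos":[0.1,-0.8,0],"roll":0},{"claw":-1,"delta_pos":[0.1,-0.8,0],"roll":0},{"claw":-1,"delta_pos":[0.1,-0.8,0],"roll":0},{"claw":-1,"delta_pos":[0.1,-0.8,0],"roll":0}]'; python3 -c "
from workcell import bot;print(bot.get_obs())"
```

```text
clock: 1.83
eef_pos: [0.3472, 0.0894, 0.2791]
tool_rot: [0.825, 0.565, 0.001, 0.0]
ft_force: [0.8, -0.1, 0.1]
grip_width: 0.0849
clock: 2.25
eef_pos: [0.3721, -0.1131, 0.2794]
tool_rot: [0.826, 0.564, 0.001, 0.001]
ft_force: [0.5, 0.7, -0.1]
grip_width: 0.0856
{'clock': 2.25, 'joint_pos': array([-2.95637630e-01,  5.72361944e-03, -1.98805838e-01,  1.36318728e+00,
        7.15779958e-04,  7.66428385e-02]), 'joint_vel': array([-1.06609591,  0.33718294,  0.33848214, -0.00426781,  0.01618226,
       -1.05613299]), 'tau': array([  3.02239113, -28.07603896,  23.95916104,   0.35721601,
        -0.18605378,   0.77427087]), 'eef_pos': array([ 0.3720579 , -0.11310439,  0.2794312 ]), 'tool_rot': array([0.82575305, 0.56402961, 0.0012425 , 0.00097737]), 'ft_force': array([ 0.4844736 ,  0.66973116, -0.13395753]), 'ft_torque': array([ 0.03449159, -0.02509549,  0.01952957]), 'grip_width': 0.08555316351023329}
```

```bash
python3 -m jog '[{"claw":-1,"delta_pos":[0.2,-0.5,0],"roll":0},{"claw":-1,"delta_pos":[0.2,-0.5,0],"roll":0},{"claw":-1,"delta_pos":[0.2,-0.5,0],"roll":0},{"claw":-1,"delta_pos":[0.2,-0.5,0],"roll":0}]'; python3 -m jog '[{"claw":-1,"delta_pos":[0.78,0.0,-0.1],"roll":0},{"claw":-1,"delta_pos":[0.78,0.0,-0.1],"roll":0},{"claw":-1,"delta_pos":[0.78,0.0,-0.2],"roll":0},{"claw":-1,"delta_pos":[0.78,0.0,-0.3],"roll":0},{"claw":-1,"delta_pos":[0.78,0.0,-0.4],"roll":0}]'
```

```text
clock: 2.58
eef_pos: [0.4235, -0.2431, 0.2789]
tool_rot: [0.827, 0.562, 0.001, 0.002]
ft_force: [0.4, 1.2, 0.1]
grip_width: 0.0854
clock: 3.0
eef_pos: [0.608, -0.2428, 0.1999]
tool_rot: [0.827, 0.563, 0.003, 0.005]
ft_force: [0.8, 0.2, 0.0]
grip_width: 0.0856
```

Run:
```python
from h import *
cam('top','t1.png');cam('side','s1.png')
for a in('t1','s1'):
    im=cv2.imread(f'pics/{a}.png'); im=im[80:330,180:460]; cv2.imwrite(f'pics/{a}c.png',cv2.resize(im,None,fx=2.4,fy=2.4))
print(bot.get_obs())
```

```text
{'clock': 3.1, 'joint_pos': array([-3.78899594e-01,  5.81359665e-01,  3.48014083e-01,  1.34765909e+00,
       -1.54832648e-04, -4.72454578e-03]), 'joint_vel': array([-0.02407621, -0.11753118, -0.01626358,  0.09574819, -0.0159169 ,
       -0.01225518]), 'tau': array([  0.32355591, -58.81286144,  30.62607765,  -1.2780337 ,
         0.06618185,   0.06206037]), 'eef_pos': array([ 0.60354033, -0.24033885,  0.18735734]), 'tool_rot': array([ 0.82627733,  0.56324037, -0.00291911, -0.00418773]), 'ft_force': array([-1.7945686 ,  1.27582251, -1.69228303]), 'ft_torque': array([0.00026938, 0.11184722, 0.02353425]), 'grip_width': 0.08545220390666168}
```

View pics/s1.png

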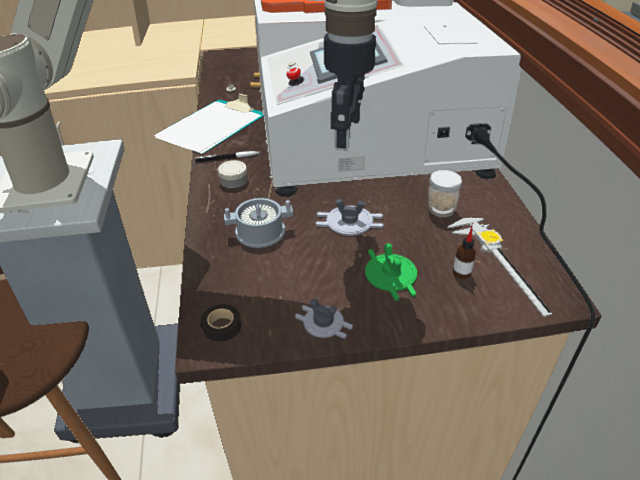

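```bash
python3 -m jog '[{"claw":-1,"delta_pos":[0.047,0.014,-0.15],"roll":0},{"claw":-1,"delta_pos":[0.047,0.014,-0.35],"roll":0},{"claw":-1,"delta_pos":[0.047,0.014,-0.35],"roll":0},{"claw":-1,"delta_pos":[0.047,0.014,-0.35],"roll":0}]'
python3 - <<'E'
from h import *
cam('top','t2.png');cam('side','s2.png')
for a in('t2','s2'):
    im=cv2.imread(f'pics/{a}.png'); im=im[120:280,200:400]; cv2.imwrite(f'pics/{a}c.png',cv2.resize(im,None,fx=3.7,fy=3.7))
print(bot.get_obs())
E
```

```text
clock: 3.43
eef_pos: [0.6115, -0.235, 0.0949]
tool_rot: [0.826, 0.563, -0.006, -0.009]
ft_force: [-1.2, 0.6, 0.2]
grip_width: 0.0855
{'clock': 3.5333, 'joint_pos': array([-3.67398589e-01,  6.55035492e-01,  2.46774144e-01,  1.17279903e+00,
       -9.44986032e-05,  6.77604126e-03]), 'joint_vel': array([-0.00152106, -0.03834887,  0.05081609, -0.00151766, -0.00040906,
        0.00078747]), 'tau': array([ 1.37683670e-01, -5.17251778e+01,  2.22326016e+01,  1.23252729e-01,
        6.44772925e-03,  8.27064050e-04]), 'eef_pos': array([ 0.61500174, -0.23672632,  0.10097121]), 'tool_rot': array([ 0.82627719,  0.56324033, -0.00295811, -0.00419395]), 'ft_force': array([0.47786656, 0.22996853, 0.57870287]), 'ft_torque': array([ 0.01334242, -0.00383841,  0.00397058]), 'grip_width': 0.08542635151893577}
```

View pics/s2c.png

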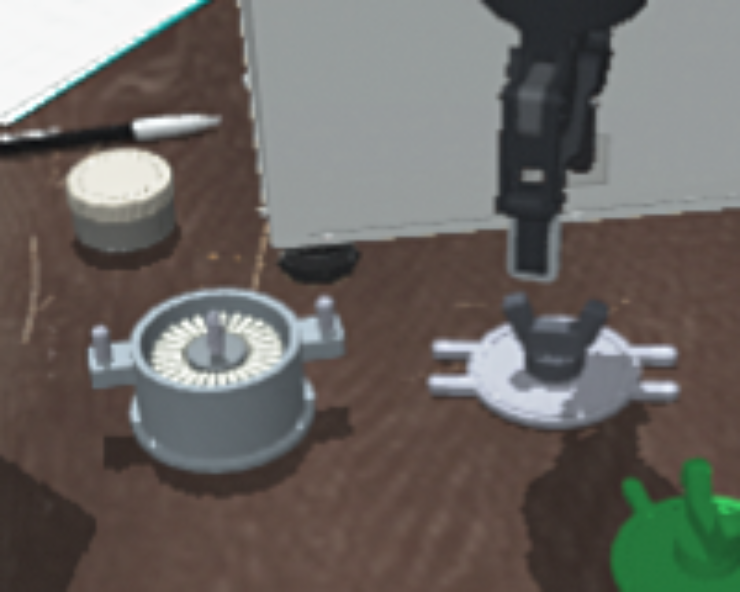

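View pics/t2c.png

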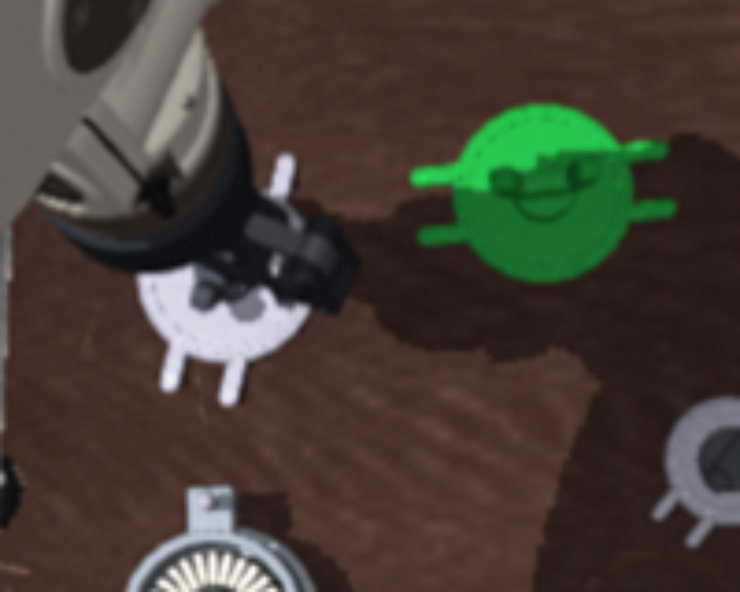

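```bash
python3 -m jog '[{"claw":-1,"delta_pos":[0,0,-0.12],"roll":0},{"claw":-1,"delta_pos":[0,0,-0.2],"roll":0},{"claw":-1,"delta_pos":[0,0,-0.232],"roll":0},{"claw":-1,"delta_pos":[0,0,-0.232],"roll":0},{"claw":-1,"delta_pos":[0,0,-0.232],"roll":0}]'
```

```text
clock: 3.95
eef_pos: [0.616, -0.2373, 0.0454]
tool_rot: [0.826, 0.563, -0.002, -0.003]
ft_force: [-0.5, 0.5, 0.0]
grip_width: 0.0851
```

```bash
python3 -m jog '[{"claw":0.3,"delta_pos":[0,0,-0.006],"roll":0},{"claw":0.7,"delta_pos":[0,0,-0.006],"roll":0},{"claw":1,"delta_pos":[0,0,-0.006],"roll":0},{"claw":1,"delta_pos":[0,0,-0.006],"roll":0},{"claw":1,"delta_pos":[0,0,-0.006],"roll":0}]'; python3 -m jog '[{"claw":1,"delta_pos":[0,0,0],"roll":0},{"claw":1,"delta_pos":[0,0,0],"roll":0},{"claw":1,"delta_pos":[0,0,0],"roll":0}]'
```

```text
clock: 4.37
eef_pos: [0.6163, -0.2374, 0.0444]
tool_rot: [0.826, 0.563, -0.002, -0.003]
ft_force: [0.2, -0.2, -0.8]
grip_width: 0.026
clock: 4.62
eef_pos: [0.6164, -0.2374, 0.0447]
tool_rot: [0.826, 0.563, -0.002, -0.003]
ft_force: [-0.8, 1.0, 2.3]
grip_width: 0.009
```

```bash
python3 -m jog '[{"claw":1,"delta_pos":[0,0,0],"roll":0},{"claw":1,"delta_pos":[0,0,0.05],"roll":0},{"claw":1,"delta_pos":[0,0,0.1],"roll":0},{"claw":1,"delta_pos":[0,0,0.1],"roll":0}]';  python3 - <<'E'
from h import *
cam('top','t3.png');cam('side','s3.png')
for a in('t3','s3'):
    im=cv2.imread(f'pics/{a}.png'); im=im[120:280,200:400]; cv2.imwrite(f'pics/{a}c.png',cv2.resize(im,None,fx=3.7,fy=3.7))
o=bot.get_obs();print(o['ft_force'],o['grip_width'],o['eef_pos'])
E
```

```text
clock: 4.95
eef_pos: [0.6178, -0.2379, 0.0724]
tool_rot: [0.826, 0.563, -0.001, -0.001]
ft_force: [0.9, -1.0, -1.9]
grip_width: 0.0093
[-0.39082933 -0.48886073 -3.35149074] 0.008857267353531227 [ 0.61678248 -0.23756475  0.07028821]
```

View pics/s3c.png

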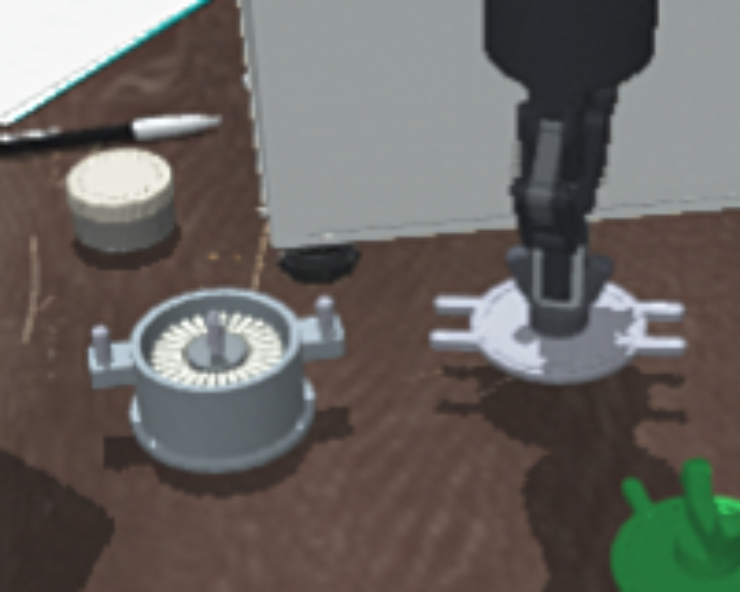

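```bash
python3 -m jog '[{"claw":1,"delta_pos":[0,0,0.12],"roll":0.02},{"claw":1,"delta_pos":[0,0,0.24],"roll":0.04},{"claw":1,"delta_pos":[-0.1,0,0.3],"roll":0.06},{"claw":1,"delta_pos":[-0.2,-0.01,0.3],"roll":0.08},{"claw":1,"delta_pos":[-0.3,-0.01,0.3],"roll":0.086}]';python3 -m jog '[{"claw":1,"delta_pos":[-0.1,0,0],"roll":0},{"claw":1,"delta_pos":[-0.2,0,0],"roll":0},{"claw":1,"delta_pos":[-0.28,0,0],"roll":0},{"claw":1,"delta_pos":[-0.34,0,0],"roll":0},{"claw":1,"delta_pos":[-0.34,0,0],"roll":0}]';  python3 -c "
from workcell import bot;o=bot.get_obs();print(o)"
```

```text
clock: 5.47
eef_pos: [0.5417, -0.2404, 0.146]
tool_rot: [0.742, 0.67, -0.001, -0.001]
ft_force: [0.3, -0.4, -2.3]
grip_width: 0.0086
clock: 5.88
eef_pos: [0.4526, -0.2396, 0.1451]
tool_rot: [0.743, 0.67, -0.003, -0.003]
ft_force: [-0.7, 1.2, -3.1]
grip_width: 0.0092
{'clock': 5.8833, 'joint_pos': array([-0.4853762 ,  0.34298841, -0.14748361,  1.08759111, -0.00274525,
       -0.38233428]), 'joint_vel': array([ 0.01990408,  0.03541595,  0.07134242, -0.01804467,  0.02145357,
        0.01775504]), 'tau': array([ -0.32389023, -42.06556678,  24.36418533,  -0.22624556,
        -0.07667491,  -0.08599601]), 'eef_pos': array([ 0.45262838, -0.23961862,  0.14506928]), 'tool_rot': array([ 0.74257428,  0.66975246, -0.00253981, -0.00293852]), 'ft_force': array([-0.69966721,  1.17694444, -3.13194187]), 'ft_torque': array([ 0.05525716,  0.05673467, -0.02621147]), 'grip_width': 0.009162469571518648}
```

```bash
python3 -m jog '[{"claw":1,"delta_pos":[0.008,-0.013,-0.04],"roll":0},{"claw":1,"delta_pos":[0.008,-0.013,-0.08],"roll":0},{"claw":1,"delta_pos":[0.008,-0.013,-0.08],"roll":0}]'
cat > hov.py <<'E'
from fit import *
import sys
np.set_printoptions(precision=4,suppress=True)
tag=sys.argv[1]
C={}
o=bot.get_obs()
M={}
for n in('side','top'):
    C[n]=cam(n,f'{n}_{tag}.png')
    g=proj(C[n],o['eef_pos']-[0,0,.04])[0]
    r=bot.masks_of(n,'cover')
    for q in r: print(n,q['confidence'],q['bbox'])
    r=[q for q in r if np.hypot(*(np.array(q['bbox'][:2])-g))<30]
    M[n]=r[0]['pixels'] if r else None
o=bot.get_obs();print(o['eef_pos'],o['tool_rot'],o['grip_width'],o['ft_force'])
z=o['eef_pos'][2]-.0447
if M['side'] is not None:
    m=M['side'].astype(np.float32)
    tyaw=2*np.arctan2(o['tool_rot'][1],o['tool_rot'][0])-np.pi/2
    # ignore region of the nut/gripper: compare only outside hull of nut column
    P=place([box(-.028,.028,-.028,.028,.007,.1)],*o['eef_pos'][:2],0,z)
    occ=sil(C['side'],P)>0
    def f(p):
        s=sil(C['side'],place(cover_parts(0)[:1]+cover_parts(0)[2:6],p[0],p[1],p[2]*10,z)); s[occ]=0; mm=m.copy(); mm[occ]=0
        return -np.minimum(s,mm).sum()/np.maximum(s,mm).sum()
    x0=np.r_[o['eef_pos'][:2],.005]
    b=minimize(f,x0,method='Nelder-Mead',options=dict(initial_simplex=np.r_[[x0],x0+np.diag([.006,.006,.015])],xatol=1e-5,fatol=1e-5))
    print('cover est',b.x*[1,1,10],b.fun,'wing yaw',tyaw)
    n='side'; im=cv2.cvtColor(C[n]['frame'],cv2.COLOR_RGB2BGR)
    a,bb=(proj(C[n],[.455,-.243,.05])[0]-[70,52]).astype(int)
    im=cv2.resize(im[bb:bb+105,a:a+140],None,fx=5.7,fy=5.7,interpolation=cv2.INTER_CUBIC); raw=im.copy()
    for P in (place(cover_parts(0)[:1]+cover_parts(0)[2:6],b.x[0],b.x[1],b.x[2]*10,z),place(pot_parts(),.4547,-.243,.062)):
        for x in P:
            h=cv2.convexHull(((proj(C[n],x)-[a,bb]+.5)*5.7).astype(np.int32)); cv2.polylines(im,[h],True,(0,0,255))
    cv2.imwrite(f'pics/ovs_{tag}.png',im)
n='top'; im=cv2.cvtColor(C[n]['frame'],cv2.COLOR_RGB2BGR)
a,bb=(proj(C[n],[.455,-.243,.05])[0]-[70,52]).astype(int)
cv2.imwrite(f'pics/ovt_{tag}.png',cv2.resize(im[bb:bb+105,a:a+140],None,fx=5.7,fy=5.7,interpolation=cv2.INTER_CUBIC))
E
python3 hov.py a
```

```text
clock: 6.13
eef_pos: [0.4537, -0.2422, 0.122]
tool_rot: [0.743, 0.67, -0.003, -0.005]
ft_force: [-0.7, 0.9, -2.1]
grip_width: 0.0088
side 0.96 [254.2, 192.0, 74.7, 41.2]
side 0.67 [391.1, 271.8, 53.2, 54.5]
top 0.72 [260.5, 287.0, 36.0, 78.0]
top 0.61 [345.8, 173.8, 68.1, 49.7]
[ 0.4551 -0.2428  0.1246] [ 0.7424  0.6699 -0.0026 -0.0032] 0.009259836254308745 [-0.5649 -0.5133 -2.9245]
cover est [ 0.4526 -0.2458  0.0445] -0.8973993062973022 wing yaw -0.10255698034940952
```

```bash
ls pics
```

```text
ov_side.png
ov_top.png
ovs_a.png
ovt_a.png
s1.png
s1c.png
s2.png
s2c.png
s3.png
s3c.png
side0.png
side_a.png
t1.png
t1c.png
t2.png
t2c.png
t3.png
t3c.png
top0.png
top0c.png
top_a.png
```

View pics/ovs_a.png

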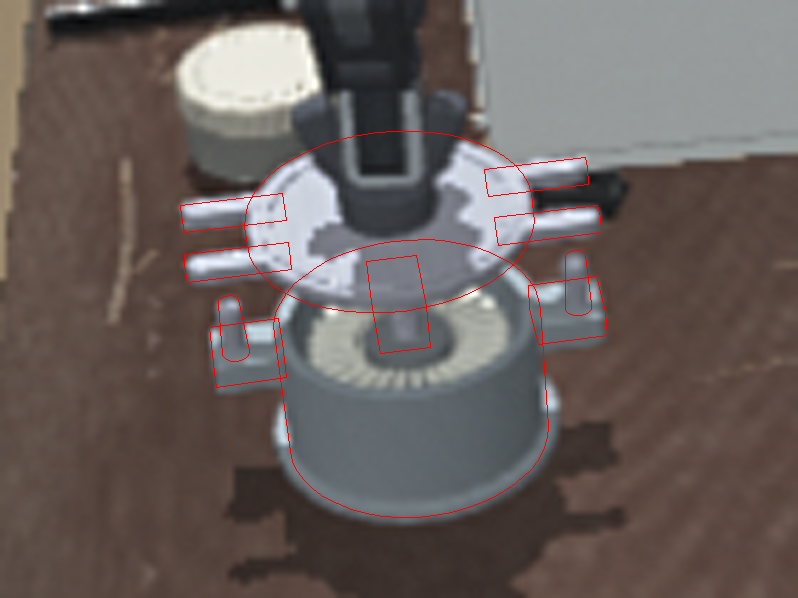

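View pics/ovt_a.png

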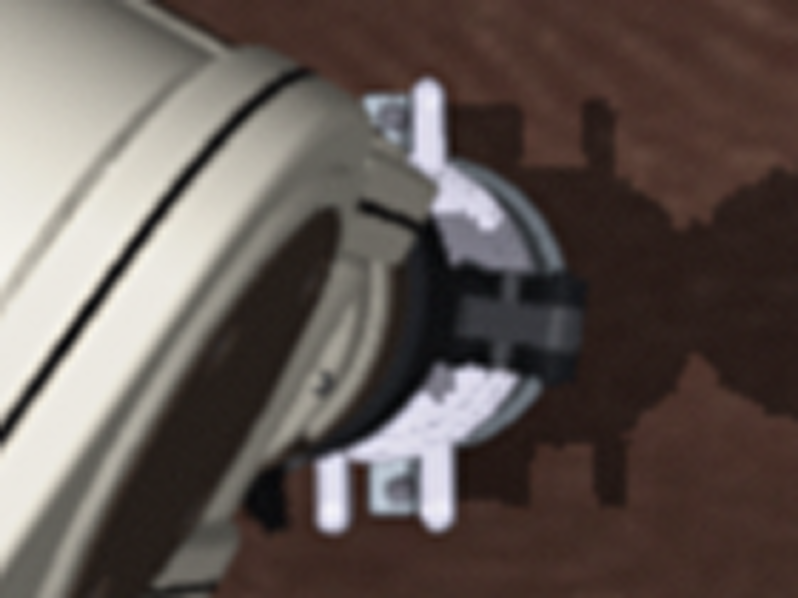

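```bash
cat > ov.py <<'E'
from fit import *
import sys
tag=sys.argv[1];x,y,yaw,z=map(float,sys.argv[2:6])
for n in('side','top'):
    c=bot.camera(n); im=cv2.imread(f'pics/{n}_{tag}.png')
    a,bb=(proj(c,[.455,-.243,.05])[0]-[70,52]).astype(int)
    im=cv2.resize(im[bb:bb+105,a:a+140],None,fx=5.7,fy=5.7,interpolation=cv2.INTER_CUBIC)
    for P,col in ((place(cover_parts(0)[:1]+cover_parts(0)[2:6],x,y,yaw,z),(0,0,255)),(place(pot_parts(),.4547,-.243,.062),(255,0,255))):
        for q in P:
            h=cv2.convexHull(((proj(c,q)-[a,bb]+.5)*5.7).astype(np.int32)); cv2.polylines(im,[h],True,col)
    cv2.imwrite(f'pics/{n}_{sys.argv[6]}.png',im)
E
python3 ov.py a .4545 -.2428 .06 .080 o1
```

```text
(no output)
```

View pics/side_o1.png

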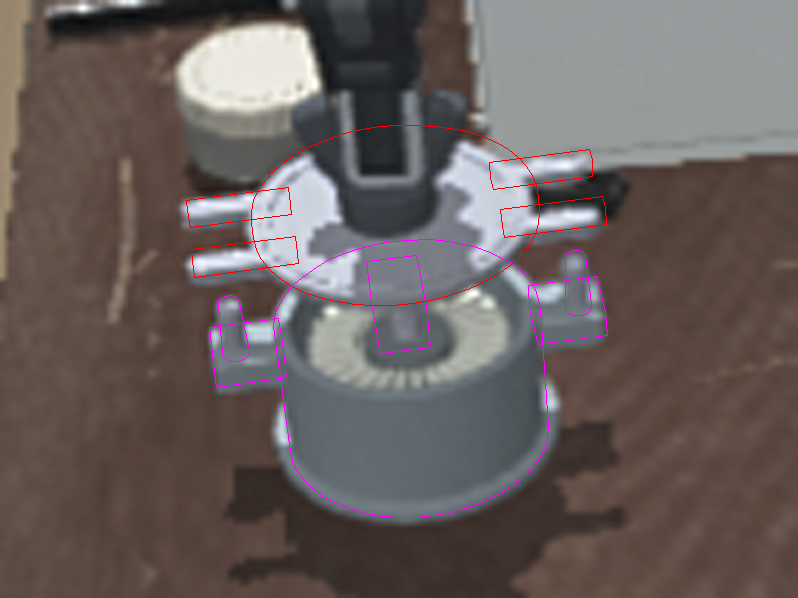

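View pics/top_o1.png

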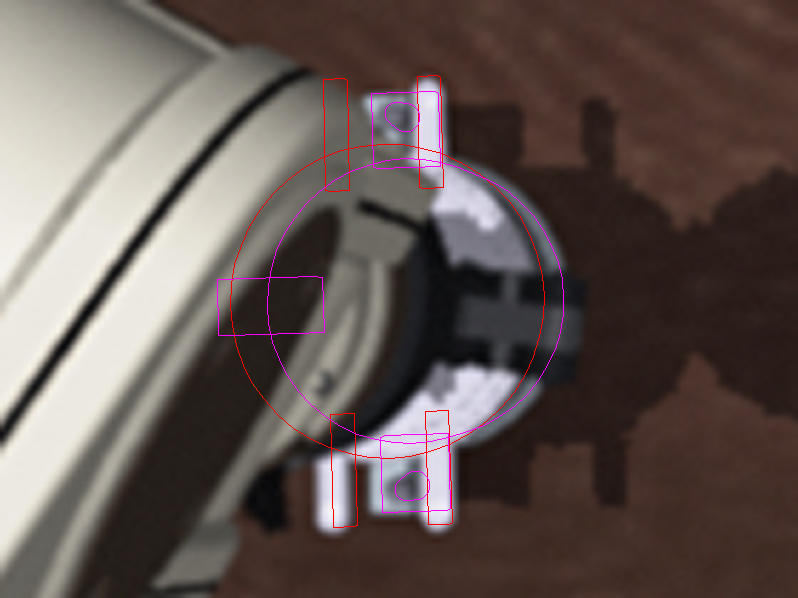

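```bash
python3 -m jog '[{"claw":1,"delta_pos":[0.004,0,-0.03],"roll":0},{"claw":1,"delta_pos":[0.004,0,-0.06],"roll":0},{"claw":1,"delta_pos":[0.004,0,-0.09],"roll":0},{"claw":1,"delta_pos":[0.004,0,-0.1],"roll":0},{"claw":1,"delta_pos":[0.004,0,-0.1],"roll":0}]'; python3 hov.py b; python3 ov.py b .4547 -.243 .062 .055 o2
```

```text
clock: 6.85
eef_pos: [0.4551, -0.2424, 0.0987]
tool_rot: [0.742, 0.67, -0.003, -0.004]
ft_force: [-0.2, 0.3, -2.7]
grip_width: 0.0092
side 0.91 [257.6, 204.9, 68.1, 41.9]
side 0.78 [391.9, 271.3, 55.1, 54.4]
top 0.8 [262.4, 288.2, 37.6, 75.8]
top 0.77 [346.1, 172.4, 68.1, 48.8]
top 0.74 [395.1, 242.6, 38.7, 43.4]
[ 0.4564 -0.243   0.1004] [ 0.7425  0.6699 -0.0024 -0.0025] 0.009147123348253459 [-0.0148  0.6477 -2.2981]
cover est [ 0.4544 -0.2442  0.0361] -0.7723145484924316 wing yaw -0.10274039470136231
```

View pics/side_o2.png

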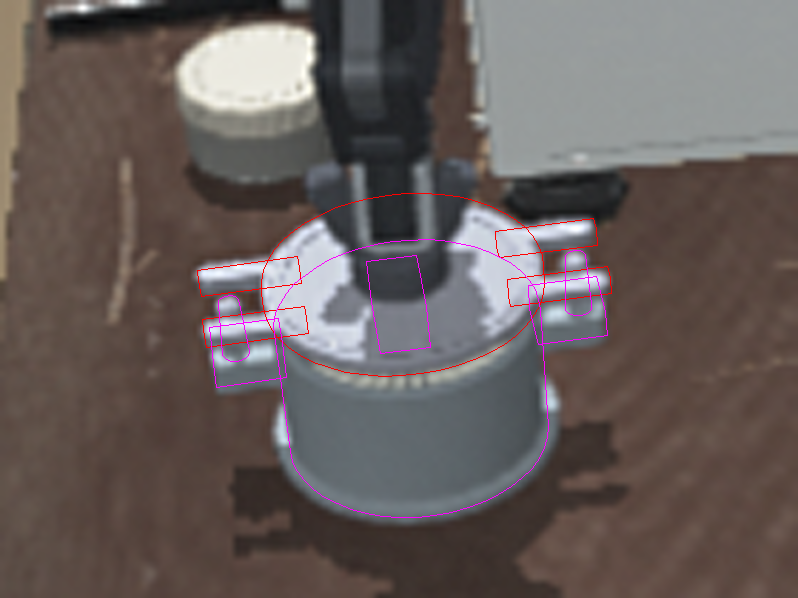

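View pics/top_o2.png

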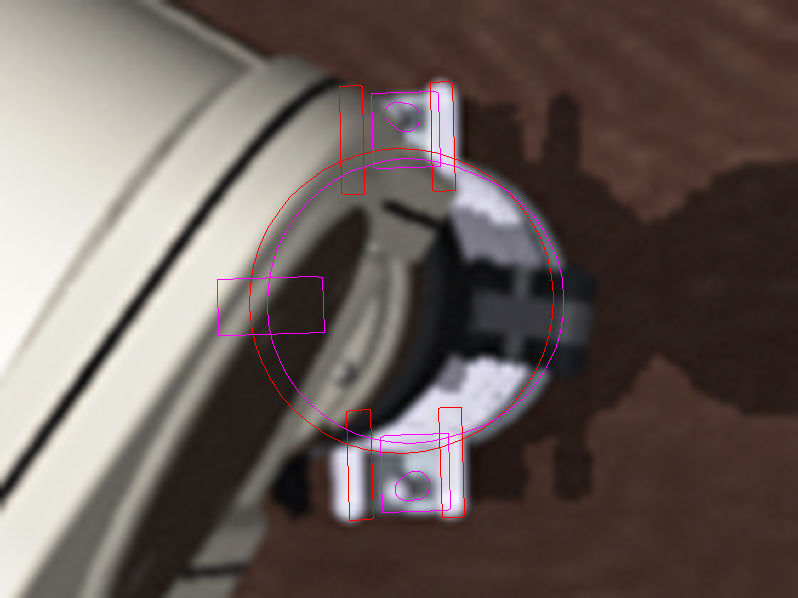

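```bash
python3 -m jog '[{"claw":1,"delta_pos":[0,0,-0.015],"roll":0},{"claw":1,"delta_pos":[0,0,-0.03],"roll":0},{"claw":1,"delta_pos":[0,0,-0.04],"roll":0},{"claw":1,"delta_pos":[0,0,-0.046],"roll":0},{"claw":1,"delta_pos":[0,0,-0.046],"roll":0}]'; python3 -m jog '[{"claw":1,"delta_pos":[0,0,0],"roll":0},{"claw":1,"delta_pos":[0,0,0],"roll":0}]'; python3 -c "
from workcell import bot;o=bot.get_obs();print(o['ft_force'],o['eef_pos'],o['ft_torque'])"
```

```text
clock: 7.57
eef_pos: [0.4563, -0.243, 0.0896]
tool_rot: [0.742, 0.67, -0.002, -0.002]
ft_force: [-2.5, 1.3, 4.1]
grip_width: 0.0093
clock: 7.73
eef_pos: [0.4563, -0.243, 0.0897]
tool_rot: [0.742, 0.67, -0.002, -0.002]
ft_force: [-1.3, 0.7, 1.3]
grip_width: 0.0092
[-1.25875055  0.65317509  1.28295648] [ 0.45632444 -0.24297243  0.08965744] [0.0886757  0.24934063 0.02485537]
```

```bash
python3 hov.py c; python3 ov.py c .4547 -.243 .062 .045 o3
```

```text
side 0.86 [259.6, 207.1, 71.3, 39.8]
side 0.84 [393.5, 270.4, 50.3, 53.0]
top 0.88 [264.0, 287.8, 37.7, 73.4]
top 0.86 [346.8, 172.6, 67.1, 49.6]
[ 0.4564 -0.243   0.0897] [ 0.7425  0.6699 -0.0023 -0.0023] 0.009004720888090493 [-0.1228  1.1252  0.6242]
cover est [ 0.457  -0.243   0.0752] -0.8315339088439941 wing yaw -0.10266362027295273
```

View pics/side_o3.png

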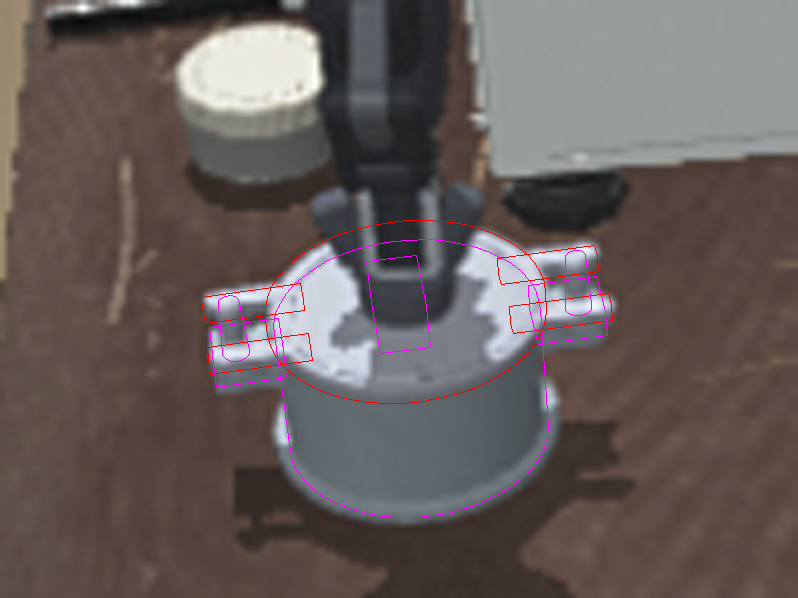

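View pics/top_o3.png

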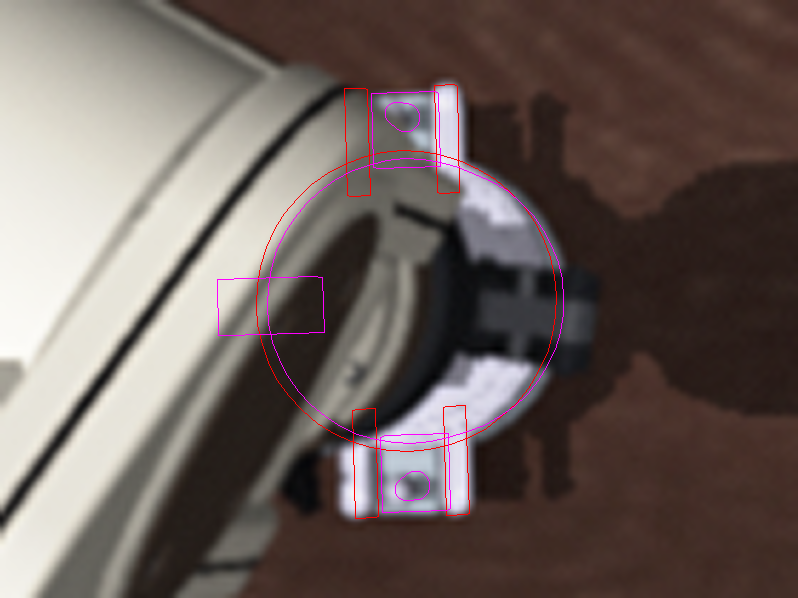

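```bash
python3 -m jog '[{"claw":1,"delta_pos":[0,0,0],"roll":-0.03},{"claw":1,"delta_pos":[0,0,0],"roll":-0.065},{"claw":1,"delta_pos":[0,0,0],"roll":-0.1},{"claw":1,"delta_pos":[0,0,0],"roll":-0.135},{"claw":1,"delta_pos":[0,0,0],"roll":-0.17}]'; python3 -m jog '[{"claw":1,"delta_pos":[0,0,0],"roll":-0.035},{"claw":1,"delta_pos":[0,0,0],"roll":-0.07},{"claw":1,"delta_pos":[0,0,0],"roll":-0.105},{"claw":1,"delta_pos":[0,0,0],"roll":-0.14},{"claw":1,"delta_pos":[0,0,0],"roll":-0.175}]';  python3 hov.py d
```

```text
clock: 8.45
eef_pos: [0.4562, -0.2435, 0.0897]
tool_rot: [0.894, 0.448, -0.002, -0.003]
ft_force: [-2.0, -1.1, 0.6]
grip_width: 0.009
clock: 8.87
eef_pos: [0.4557, -0.2438, 0.0897]
tool_rot: [0.983, 0.185, -0.002, -0.003]
ft_force: [-2.4, -1.2, 0.5]
grip_width: 0.009
side 0.88 [391.8, 272.5, 50.1, 53.7]
side 0.61 [259.3, 210.7, 73.0, 33.8]
top 0.88 [346.4, 172.6, 66.0, 46.8]
top 0.59 [264.1, 286.5, 35.9, 76.2]
top 0.38 [271.0, 282.1, 31.6, 56.3]
[ 0.456  -0.2437  0.0897] [ 0.9819  0.1894 -0.0015 -0.0028] 0.008934562629220452 [ 0.0577 -0.688   1.0857]
cover est [ 0.4553 -0.2429  0.0691] -0.8391518592834473 wing yaw -1.1897102414341718
```

View pics/ovs_d.png

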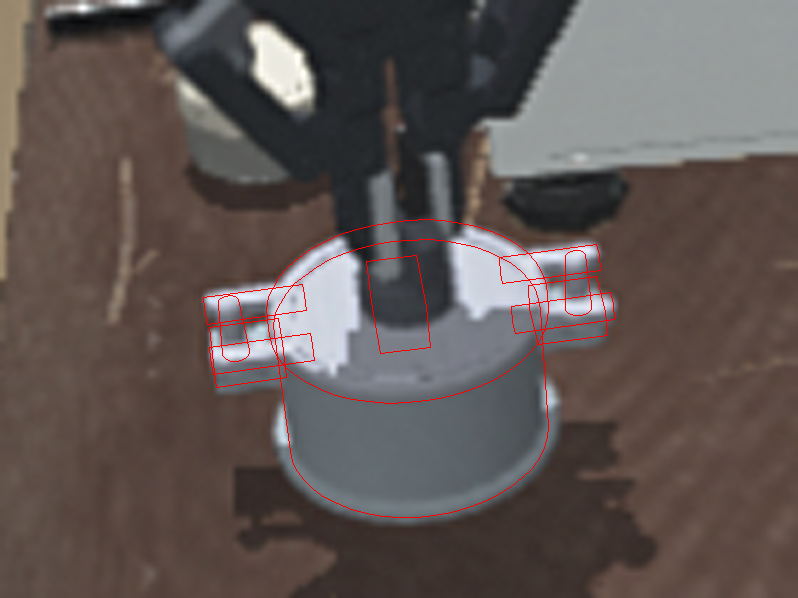

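```bash
python3 -m jog '[{"claw":1,"delta_pos":[0,0,0],"roll":-0.03},{"claw":1,"delta_pos":[0,0,0],"roll":-0.035},{"claw":1,"delta_pos":[0,0,0],"roll":-0.035},{"claw":1,"delta_pos":[0,0,0],"roll":-0.035}]'; python3 -c "
from workcell import bot;o=bot.get_obs();print(o['ft_torque'],o['tool_rot'])"
```

```text
clock: 9.4
eef_pos: [0.4558, -0.2438, 0.0896]
tool_rot: [0.991, 0.136, -0.002, -0.003]
ft_force: [-1.1, 0.4, 1.7]
grip_width: 0.0087
[-0.11837192  0.43710794 -0.02164269] [ 0.99066513  0.13628088 -0.00150021 -0.00280664]
```

```bash
python3 -m jog '[{"claw":0.5,"delta_pos":[0,0,0],"roll":0},{"claw":0.2,"delta_pos":[0,0,0],"roll":0},{"claw":0,"delta_pos":[0,0,0],"roll":0},{"claw":0,"delta_pos":[0,0,0],"roll":0},{"claw":0,"delta_pos":[0,0,0.02],"roll":0}]'; python3 -m jog '[{"claw":0,"delta_pos":[0,0,0.1],"roll":0},{"claw":0,"delta_pos":[0,0,0.25],"roll":0},{"claw":0,"delta_pos":[0,0,0.4],"roll":0},{"claw":0,"delta_pos":[-0.1,0,0.5],"roll":0},{"claw":0,"delta_pos":[-0.2,0,0.5],"roll":0}]'; python3 -m jog '[{"claw":0,"delta_pos":[-0.36,0.3,0],"roll":0},{"claw":0,"delta_pos":[-0.36,0.3,0],"roll":0},{"claw":0,"delta_pos":[-0.36,0.3,0],"roll":0},{"claw":0,"delta_pos":[-0.36,0.3,0],"roll":0}]'; python3 hov.py e
python3 - <<'E'
from fit import *
np.set_printoptions(precision=4,suppress=True)
C={n:bot.camera(n) for n in('top','side')}
M={}
for n in C:
    g=proj(C[n],[.455,-.243,.055])[0]
    r=[q for q in bot.masks_of(n,'cover') if np.hypot(*(np.array(q['bbox'][:2])-g))<25]
    print(n,len(r))
    if r: M[n]=r[0]['pixels'].astype(np.float32)
    for q in bot.pinpoint(n,'small_cover'): print('small',q['confidence'],onz(C[n],q['location'],0))
    im=cv2.imread(f'pics/{n}_e.png'); a,b=(g-[70,52]).astype(int)
    cv2.imwrite(f'pics/f_{n}.png',cv2.resize(im[b:b+105,a:a+140],None,fx=5.7,fy=5.7,interpolation=cv2.INTER_CUBIC))
f=lambda p:-sum(iou(C[n],M[n],place(cover_parts(p[3]*10),p[0],p[1],p[2]*10,.045)) for n in M)
x0=np.array([.455,-.243,.006,.13]);b=minimize(f,x0,method='Nelder-Mead',options=dict(initial_simplex=np.r_[[x0],x0+np.diag([.006,.006,.02,.02])],xatol=1e-5,fatol=1e-5)); print(b.x*[1,1,10,10],b.fun)
E
```

```text
clock: 9.82
eef_pos: [0.4554, -0.2434, 0.094]
tool_rot: [0.991, 0.137, -0.002, -0.003]
ft_force: [0.2, -0.2, 0.0]
grip_width: 0.0428
clock: 10.23
eef_pos: [0.4088, -0.2452, 0.2254]
tool_rot: [0.991, 0.137, 0.003, 0.001]
ft_force: [-0.1, -1.1, 0.2]
grip_width: 0.0427
clock: 10.57
eef_pos: [0.3139, -0.1669, 0.2256]
tool_rot: [0.99, 0.138, 0.002, -0.001]
ft_force: [-0.9, 1.0, 0.3]
grip_width: 0.0428
side 0.78 [259.1, 203.8, 70.5, 47.2]
side 0.78 [390.6, 271.9, 53.0, 57.1]
top 0.82 [257.9, 287.8, 51.6, 77.7]
top 0.75 [346.9, 173.1, 67.7, 48.2]
[ 0.3199 -0.1708  0.2261] [0.9905 0.1375 0.0038 0.0013] 0.04291772644102684 [-0.1716 -0.1926  0.0407]
top 1
small 0.9 [ 0.5359 -0.4656  0.    ]
side 1
small 0.63 [ 0.5358 -0.4656  0.    ]
[ 0.4558 -0.2418  0.0503  1.4257] -1.8178688287734985
```

View pics/f_side.png

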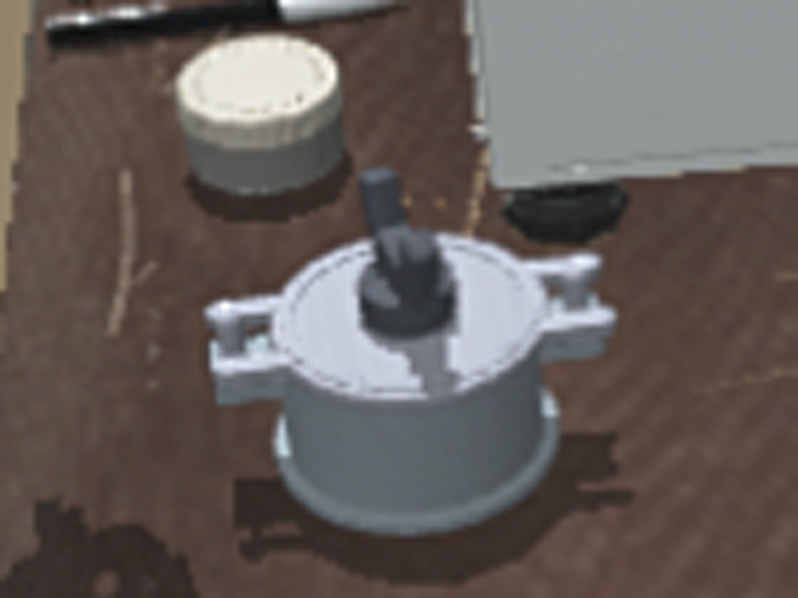

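View pics/f_top.png

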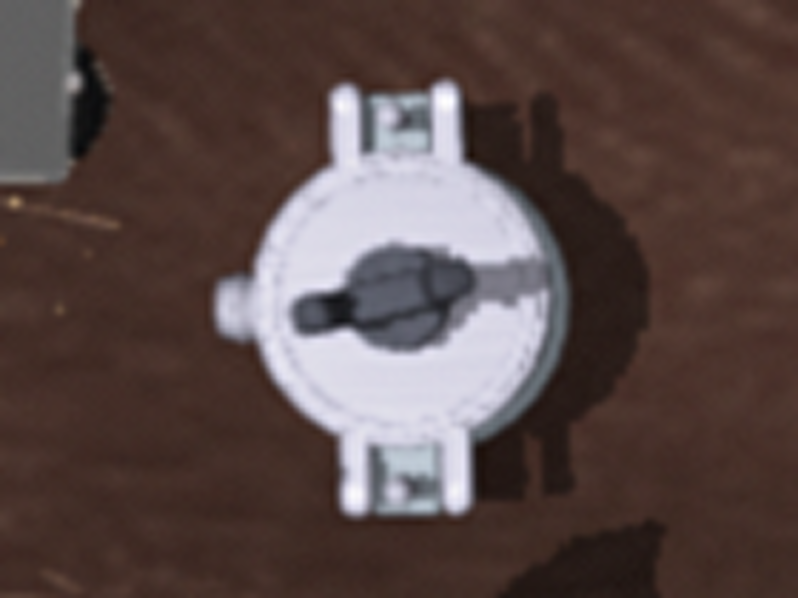

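The final pictures show the cover flat on the rim with a post in each fork, at (395,120) and (400,485) in the top crop. The wings run across the ears, turned to about 1.35 rad.

```bash
python3 -c "
from workcell import bot;print(bot.job_done())"
```

```text
the job is handed in; nothing more can be done
None
```

The larger cover is seated on the filter pot with its wing nut turned to about 1.35 rad (end stop 1.4). I handed the job in at about 11 s; it gives no verdict.

I picked the cover up by its wing nut, turned its ears in line with the guide posts and lowered it over the stud until it rested on the rim. Contact force showed it was down before I turned the nut, which was at about 0.17 rad then. I turned the nut clockwise about 1.2 rad, opened the fingers and moved the arm clear.

Last checks from the images and the state:
- **Position:** the cover's centre is about 1–2 mm from the pot's, flat on the rim, with both posts inside the forks.
- **Ears:** they lie within about 1° of the pot's x axis.
- **Nut angle:** the tool angle at release gave 1.36 rad and the wing line in the top view gave about 1.35. The silhouette fit gave 1.43, which is past the end stop, so I take that as fit error. All three are well above 1.1.
- **Smaller cover:** it was not touched, and its measured position is within about 2.5 mm of where it started, which is measurement noise.
- **Robot:** the gripper is clear of everything and the wrist force is near zero.

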